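# Pack the display row with the spacer that fits

## Task

The row of little houses in the wooden display tray has a gap between its end and the end block. Try the wooden spacers upright in the gap, gently, never forcing one, and leave in place, standing fully down on the tray floor and let go, one that fits snugly, so that it holds the row pushed back a little against its spring instead of standing loose. Leave the other two on the counter clear of the tray, and do not disturb the other goods.

Things in the scene. Friction and masses are not known exactly. Their poses are not given: they have to be found in the camera images.
- tray: Dark wooden tray fixed to the counter, 70 mm wide (own x), long side along own y, spanning y -200 to +90. Origin on the counter plane, on the tray's centre line, under the end face of the resting row of houses. y runs from the houses to the end block, z up. Floor 8 mm above the counter; low side rims 15 mm above the counter, 58 mm apart (x +-29).
- row_end (a point): Point on the row of three joined model houses (40 mm wide, 144 mm long) that slides along the tray: middle of its end face, at the eaves 32 mm above the counter; axes as the tray's. The end face is upright below; above, the roof slopes back (-y) 7 mm over 15 mm of height, a lead-in, to a flat top 47 mm above the counter.
- gap (a point): Point fixed on the tray floor (8 mm above the counter) at tray x = 0, y = 0, where the gap begins. The gap ends at a rigid aluminium end block (40 x 40 mm, top 60 mm above the counter, 13 mm higher than the roofs) whose upright face lies somewhere from 11.6 to 23.4 mm along +y; where is not measured. Axes as the tray's.
- row (a joint): How far the row of houses is pushed back on its spring, away from the gap, along the tray's -y (m). 0 at rest; hard stop at 0.005. Pushing it takes about 1.6 N at first and 3.3 N at the stop. Smooth wood, friction about 0.3.
- spacer_thin: Plain pale wooden spacer slab with square edges, 16 mm thick (own y), 50 mm wide (own x), 100 mm tall (own z), about 51 g, standing on end on the counter; origin at the centre of its underside. The three spacers look alike but for thickness (16, 20, 24 mm).
- spacer_middle: Plain pale wooden spacer slab with square edges, 20 mm thick (own y), 50 mm wide (own x), 100 mm tall (own z), about 64 g, standing on end on the counter; origin at the centre of its underside. The three spacers look alike but for thickness (16, 20, 24 mm).
- spacer_thick: Plain pale wooden spacer slab with square edges, 24 mm thick (own y), 50 mm wide (own x), 100 mm tall (own z), about 77 g, standing on end on the counter; origin at the centre of its underside. The three spacers look alike but for thickness (16, 20, 24 mm).
- owl: Small white owl figurine, 32 mm across, 38 mm tall; a bystander, origin at the centre of its underside.
- round_magnet: Flat round terracotta magnet, 42 mm across, 9 mm thick; a bystander, origin at the centre of its underside.
- mug: Blue mug, 74 mm across, 85 mm tall; a bystander, origin at the centre of its underside.
- tin: Amber glass jar with brass lid, 60 mm across, 75 mm tall; a bystander, origin at the centre of its underside.
- house: Loose green model house, 40 x 50 mm, 75 mm tall; a bystander, origin at the centre of its underside.
- tile_magnet: Blue ceramic picture magnet lying flat, 60 x 80 x 8 mm; a bystander, origin at the centre of its underside.
- bowl: Terracotta bowl with one white bead in it, 110 mm across, 40 mm tall; a bystander, origin at the centre of its underside.
Not all that is in view belongs to the job. Leave any blue look-alike of the spacer_middle alone. What is shaped like the spacer_thin but red is not meant.

How it is judged:
By the outcome, as a careful person would: the job done as asked, in the order asked, and still so for the second after the job is handed in, with the robot touching nothing.
It also fails if it takes over 72 s, if anything falls off the work surface, if the arm or the gripper's body presses on something with over 40 N, if the wrist force passes 120 N, or if a joint passes its speed limit or range.

## Robot

A 6-joint arm with a two-finger parallel gripper is mounted at the origin on the work surface. World frame = base frame: x ahead of the robot, y to its left, z up, the work surface at z = 0. Lengths are in m, angles in rad, forces in N, time in s.
With the tool pointing down it reaches from about 0.3 to 0.75 m from the base axis. Payload 8.5 kg.
Tool frame: the origin (TCP) lies at the centre of the arm's flange, where the gripper is bolted on; the fingertips stand 173 mm ahead of it and the grasp point (between the pads) lies 155 mm ahead of it (tip_extent is the distance from the TCP to the fingertips, in m); x points along the fingers, y is the direction in which the jaws open and shut, and the axes are right-handed (so a half turn about x gives the same grasp; the last joint's range is limited). The gripper opens to 85 mm and grips with 20 to 120 N. Pads are 22 mm wide; open, the fingers measure 114 mm over their backs; the gripper's body (76 mm by 85 mm) begins 54 mm behind the grasp point. The pads swing forward as they close: fully open they stand 13 mm farther back than shut.
Start: joints at [-1.521, 0.381, 1.297, -0, 1.464, -0.215], TCP at [0.144, -0.531, 0.405] pointing down, gripper open.
Joint ranges: [-3.11, 3.11], [-0.89, 2.33], [0.22, 2.48], [-1.42, 4.56], [0.17, 2.85], [-2.88, 2.88]. Speed limits (rad/s): [2.39, 2.39, 3.14, 3.14, 3.14, 3.14].

## Interface

Orientations are given as a unit quaternion [x, y, z, w].
In Python, from cell import sense, camera, camera_model, sign_off, tip_extent gives the robot as it stands. The module is installed in compiled form; this text tells all that it offers.
- The arm moves only by the tool move_arm, never from a script. Its argument "increments" is a list of rows, each an object with "linear": the shift along the tool's x, y, z as a fraction of full scale, a list of three; "rotation": the turn, a rotation vector about the tool's x, y, z as a fraction of full scale, a list of three; "claw": the opening, from 0 (shut) to 1 (fully open). A call has 1 to 8 rows; each row shifts and turns the pose as measured when the row begins, along the tool's axes as they then stand; what a row does not reach is not made up. Full scale, the value 1, is 500 mm for a shift and 0.5 rad for a turn. A row lasts 1/12 s, in which the tool goes at most 41.7 mm and 7.16 degrees, less where a joint would pass 70% of its speed; a pose out of reach is approached as far as the arm can. A call with a number of a shift or a turn outside -1 to 1 is refused whole. A call with a gripper value outside its range is refused whole. The fingers move at their own pace and stop on an object; "grip_force" is the grip in N (left out, the last holds). Time passes only in rows, so rows that do not move let the fingers close. It gives the time, the measured TCP pose, the force and the opening at its end, in the units of the state.
- sense(): the state, without advancing time (a new reading comes with each control period).
- camera(name): name is "scene" or "side" or "wrist"; returns the picture (384x512x3 uint8, red, green, blue); there is no depth.
- camera_model(name): a dict with "vertical_fov" (degrees; the focal length in pixels is half the picture's height over the tangent of half this angle, whatever the lens; pixels are square), "cx", "cy" (the principal point, pixels), "R" (3x3) and "t" (3): a world point X has camera coordinates R X + t. Camera axes: x right, y down, z forward; pixel columns grow to the right and rows downward; lengths in m; the calibration is good to about 2 mm. A picture is of the moment at which its call begins: read the wrist's pose just before it. camera_model takes no time and is no camera call; for the wrist camera it gives the pose at the moment of the call.
- sign_off(): hands the job in, once; it reports no verdict.
The state is a dict: "clock": time; "qpos": joint angles; "joint_vel": joint speeds; "tau": joint torques, N m; "ee_pos": TCP position; "eef_rot": TCP orientation; "force": force on the tool from outside, world axes, zero at the start; "moment": the same for the moment, N m; "finger_gap": finger opening in m.
Only numpy, scipy, OpenCV 4.12 (cv2) and the standard library are available. Lean on these libraries where they do the work, as an engineer would, in place of code of your own. Each camera call takes 0.05 s, during which the arm holds its last target.

## Working session

There is one attempt and no reset: what is moved stays moved. The work goes in short steps, Python scripts to look and compute and a tool call to move; the robot and the scene stay as the last step left them, time stands still between calls to the robot, and variables do not carry over. Pictures are saved under pics/ and viewed, and the job is handed in when it is done.

Besides the shell and the picture viewer there is one more tool, called as name([rows], argument=value, ...), one row to a line, values as JSON. move_arm: Moves the arm, as the interface text tells. Shift numbers are shares of 500 mm and turn numbers shares of 0.5 rad, none past 1 either way. Its arguments: {"type":"object","properties":{"increments":{"type":"array","items":{"type":"object","properties":{"linear":{"type":"array","items":{"type":"number","minimum":-1,"maximum":1}},"rotation":{"type":"array","items":{"type":"number","minimum":-1,"maximum":1}},"claw":{"type":"number"}}}},"grip_force":{"type":"number"}},"required":["increments"]}

```bash
ls; mkdir -p pics; python3 - <<'E'
from cell import *
import cv2
s=sense(); print(s)
for n in ["scene","side","wrist"]:
    m=camera_model(n); print(n,m)
    im=camera(n); cv2.imwrite(f"pics/{n}0.png",im[:,:,::-1])
print(tip_extent)
E
```

```text
pics
{'clock': 0.0, 'qpos': array([-1.52132464e+00,  3.81167186e-01,  1.29826774e+00, -9.33232521e-07,
        1.46362557e+00, -2.15305167e-01]), 'joint_vel': array([ 0.00035136, -0.00137736,  0.00036944, -0.00137485, -0.00049369,
        0.00029925]), 'tau': array([-9.54529496e-04, -4.48459375e+01, -2.31276387e+01, -1.68717002e-04,
        4.85144948e-03, -1.69484514e-05]), 'ee_pos': array([ 0.1439237 , -0.53077625,  0.40412472]), 'eef_rot': array([ 0.70096166,  0.09385675, -0.70087636,  0.09282235]), 'force': array([ 0.36200446, -0.52403868,  0.14147664]), 'moment': array([0.0017975 , 0.0083832 , 0.00082106]), 'finger_gap': 0.08517661815972385}
scene {'vertical_fov': 46.34258501171778, 'cx': 252.19445997443265, 'cy': 190.52806643855146, 'R': array([[ 0.62754284,  0.77850016, -0.01129088],
       [ 0.44700022, -0.37212126, -0.81345963],
       [-0.63748003,  0.50543374, -0.58151178]]), 't': array([-0.28718679, -0.1851474 ,  1.81555958])}
side {'vertical_fov': 49.15201162176774, 'cx': 259.58023184843745, 'cy': 190.19558650313562, 'R': array([[-0.99983505,  0.00168096, -0.01808451],
       [ 0.01366776,  0.72536978, -0.68822371],
       [ 0.01196108, -0.68835736, -0.72527311]]), 't': array([0.50406095, 0.06255905, 1.15728973])}
wrist {'vertical_fov': 60.50707735382262, 'cx': 254.93377866780526, 'cy': 190.75805586273736, 'R': array([[ 2.60702597e-01, -9.65419010e-01, -5.38531147e-04],
       [-9.17542625e-01, -2.47947424e-01,  3.10865899e-01],
       [-3.00249376e-01, -8.05494220e-02, -9.50453630e-01]]), 't': array([-0.54960231, -0.03928603,  0.380717  ])}
0.1734
```

View pics/scene0.png

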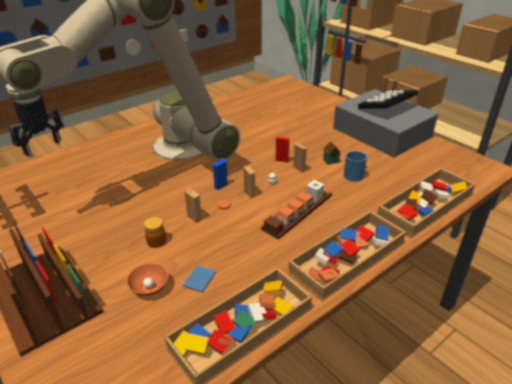

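View pics/side0.png

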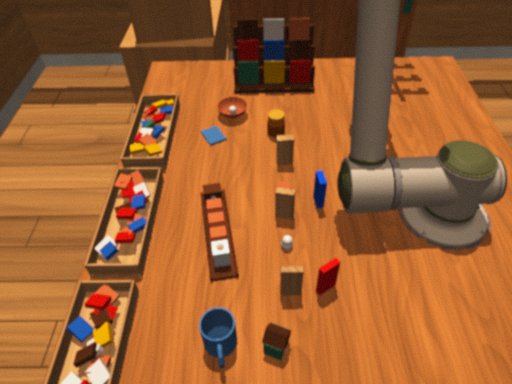

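View pics/wrist0.png

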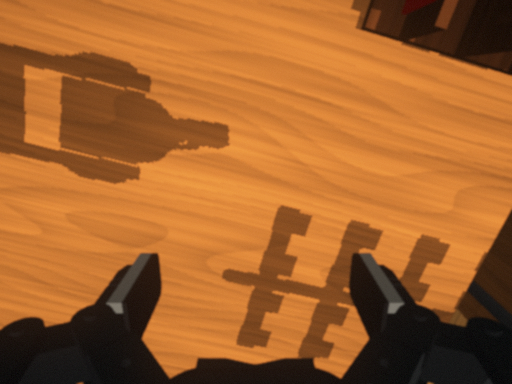

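The scene view shows pale slabs at (193,205), (250,180) and (300,158). The blue look-alike is at (220,174) and the red one at (283,149). The tray runs from (265,230) to (328,192), with the grey end block near (316,190). In the side view the pale slabs are at (285,150), (285,203) and (291,280). I'll crop closer next.

```bash
python3 - <<'E'
import cv2
a=cv2.imread("pics/side0.png"); 
cv2.imwrite("pics/side_c.png",cv2.resize(a[120:310,190:350],None,fx=3.1,fy=3.1,interpolation=cv2.INTER_CUBIC))
a=cv2.imread("pics/scene0.png"); 
cv2.imwrite("pics/scene_c.png",cv2.resize(a[125:245,175:345],None,fx=4.5,fy=4.5,interpolation=cv2.INTER_CUBIC))
E
```

```text
(no output)
```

View pics/side_c.png

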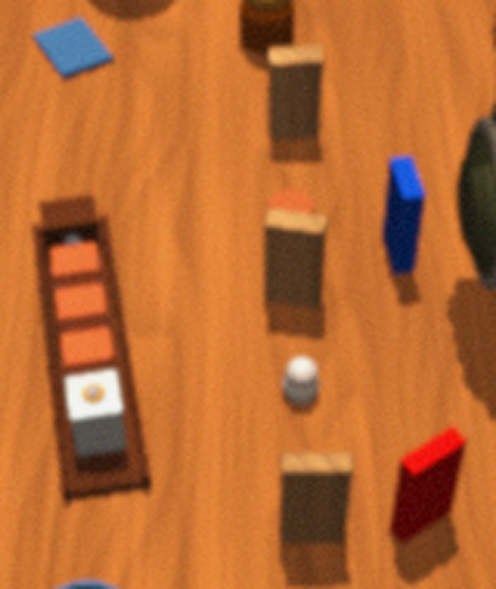

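View pics/scene_c.png

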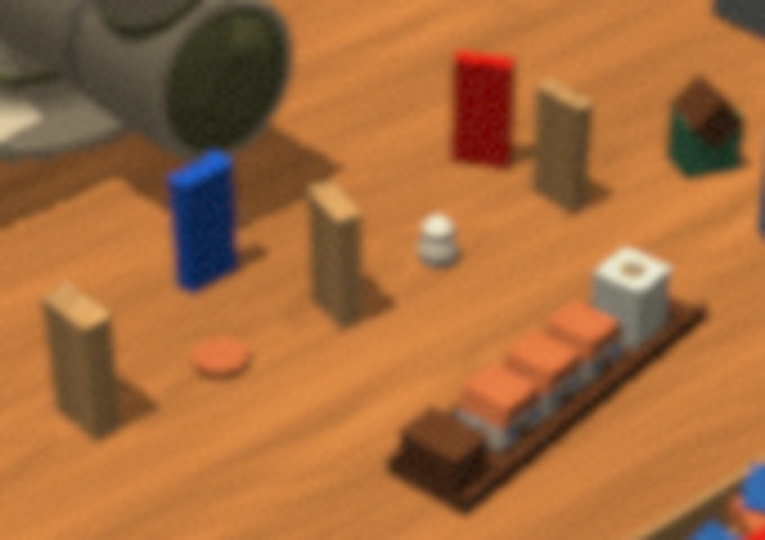

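```bash
cat > h.py <<'E'
import numpy as np, cv2
from cell import *
def f_of(m): return 192/np.tan(np.radians(m['vertical_fov']/2))
def ray(m,u,v,z):
    f=f_of(m); d=np.array([(u-m['cx'])/f,(v-m['cy'])/f,1.])
    R=np.array(m['R']);t=np.array(m['t']); C=-R.T@t; w=R.T@d
    return C+w*(z-C[2])/w[2]
def proj(m,X):
    f=f_of(m); c=np.asarray(X)@np.array(m['R']).T+np.array(m['t'])
    return np.stack([f*c[...,0]/c[...,2]+m['cx'],f*c[...,1]/c[...,2]+m['cy']],-1)
E
python3 - <<'E'
from h import *
m=camera_model('side'); s=camera_model('scene')
c=lambda u,v:(190+u/3.1,120+v/3.1)
d=lambda u,v:(175+u/4.5,125+v/4.5)
np.set_printoptions(precision=4,suppress=True)
for n,p,z in [('A',(295,57),.1),('B',(296,221),.1),('C',(317,463),.1),('blue',(405,178),.1),('red',(432,453),.1),('trayend L',(66,500),.008),('trayend R',(149,487),.008),('trayfar L',(37,228),.015),('trayfar R',(103,220),.015),('block top',(94,394),.06),('owltop',(301,368),.035),('rm',(292,203),.005)]:
    print(n,ray(m,*c(*p),z)[:2])
for n,p,z in [('A',(78,307),.1),('B',(334,202),.1),('C',(565,96),.1),('block top',(632,270),.06),('owl',(437,222),.035),('tray corner',(705,312),.008),('trayc2',(465,510),.008),('trayc3',(392,462),.008),('rm',(221,357),.005)]:
    print('scene',n,ray(s,*d(*p),z)[:2])
E
```

```text
A [ 0.4268 -0.2093]
B [0.4353 0.0043]
C [0.4308 0.2408]
blue [ 0.3394 -0.0447]
red [0.3484 0.2335]
trayend L [0.6208 0.2125]
trayend R [0.5566 0.2017]
trayfar L [ 0.669  -0.0714]
trayfar R [ 0.6084 -0.0804]
block top [0.5985 0.1496]
owltop [0.434  0.1081]
rm [ 0.4315 -0.1087]
scene A [ 0.4352 -0.2155]
scene B [ 0.4442 -0.0003]
scene C [0.4409 0.2359]
scene block top [0.6057 0.1476]
scene owl [0.4388 0.1052]
scene tray corner [0.6293 0.2063]
scene trayc2 [ 0.6809 -0.0798]
scene trayc3 [ 0.6125 -0.0856]
scene rm [ 0.4388 -0.1038]
```

```bash
cat >> h.py <<'E'
from scipy.spatial.transform import Rotation as Ro
np.set_printoptions(precision=4,suppress=True)
def tool():
    s=sense(); return np.array(s['ee_pos']),Ro.from_quat(s['eef_rot'])
def cam_in_tool():
    p,r=tool(); m=camera_model('wrist'); R=np.array(m['R']);C=-R.T@np.array(m['t'])
    return r.inv().apply(C-p), R@r.as_matrix()   # C in tool; R_ct
def target_R(yaw,tilt=0):
    # tool x down, tool y = jaw dir at (cos yaw, sin yaw)
    y=np.array([np.cos(yaw),np.sin(yaw),0]);x=np.array([0,0,-1.]);z=np.cross(x,y)
    return Ro.from_matrix(np.stack([x,y,z],1))
def plan(P,R=None):
    p,r=tool(); R=r if R is None else R
    d=r.inv().apply(np.asarray(P)-p); w=(r.inv()*R).as_rotvec()
    n=max(np.linalg.norm(d)/.0417,np.linalg.norm(w)/.125)
    print('lin mm',d*1e3,'lin frac',d/.5,'rot frac',w/.5,'rows>=',n)
    return d,w
E
python3 - <<'E'
from h import *
c,R=cam_in_tool(); print(c);print(R)
p,r=tool(); print(r.as_matrix())
E
```

```text
[ 0.0304 -0.     -0.0805]
[[-0.0007  1.      0.001 ]
 [-0.3111 -0.0012  0.9504]
 [ 0.9504  0.0004  0.3111]]
[[-0.0001  0.2617 -0.9652]
 [ 0.0011 -0.9652 -0.2617]
 [-1.     -0.0011 -0.0002]]
```

```bash
python3 - <<'E'
from h import *
plan([.605,.125,.32],target_R(np.radians(-80)))
E
```

```text
lin mm [  84.9273 -512.2108 -616.6202] lin frac [ 0.1699 -1.0244 -1.2332] rot frac [ 0.1805 -0.0003  0.0021] rows>= 19.330871982061634
```

move_arm([
  {"linear":[0,-0.043,-0.051],"rotation":[0.02,0,0],"claw":1},
  {"linear":[0,-0.043,-0.051],"rotation":[0.02,0,0],"claw":1},
  {"linear":[0,-0.043,-0.051],"rotation":[0.02,0,0],"claw":1},
  {"linear":[0,-0.043,-0.051],"rotation":[0.02,0,0],"claw":1},
  {"linear":[0,-0.043,-0.051],"rotation":[0.02,0,0],"claw":1},
  {"linear":[0,-0.043,-0.051],"rotation":[0.02,0,0],"claw":1},
  {"linear":[0,-0.043,-0.051],"rotation":[0.02,0,0],"claw":1},
  {"linear":[0,-0.043,-0.051],"rotation":[0.02,0,0],"claw":1},
])

```text
clock: 0.82
ee_pos: [0.3059, -0.3126, 0.4014]
eef_rot: [-0.704, -0.062, 0.705, -0.059]
force: [0.3, -0.3, 0.1]
finger_gap: 0.0856
```

```bash
python3 - <<'E'
from h import *
print(sense()['clock']); m=camera_model('wrist'); im=camera('wrist'); cv2.imwrite('pics/w1.png',im[:,:,::-1])
plan([.605,.125,.32],target_R(np.radians(-80)))
E
```

```text
0.8167
lin mm [  84.4551 -375.2871 -367.3179] lin frac [ 0.1689 -0.7506 -0.7346] rot frac [-0.0015 -0.0015  0.014 ] rows>= 12.754896994045497
```

View pics/w1.png

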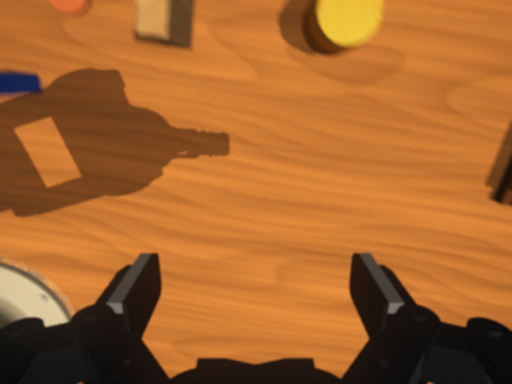

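This view shows slab A at (165,18), the jar at (348,20), the round magnet at (70,5) and the blue slab at (15,82). I'll carry on to the tray.

move_arm([
  {"linear":[0.01,-0.05,-0.05],"rotation":[0,0,0],"claw":1},
  {"linear":[0.01,-0.05,-0.05],"rotation":[0,0,0],"claw":1},
  {"linear":[0.01,-0.05,-0.05],"rotation":[0,0,0],"claw":1},
  {"linear":[0.01,-0.05,-0.05],"rotation":[0,0,0],"claw":1},
  {"linear":[0.01,-0.05,-0.05],"rotation":[0,0,0],"claw":1},
  {"linear":[0.01,-0.05,-0.05],"rotation":[0,0,0],"claw":1},
  {"linear":[0.01,-0.05,-0.05],"rotation":[0,0,0],"claw":1},
  {"linear":[0.01,-0.05,-0.05],"rotation":[0,0,0],"claw":1},
])

```text
clock: 1.53
ee_pos: [0.4753, -0.0682, 0.3616]
eef_rot: [0.705, 0.061, -0.704, 0.058]
force: [0.1, -1.1, 1.5]
finger_gap: 0.0853
```

```bash
python3 - <<'E'
from h import *
m=camera_model('wrist'); im=camera('wrist'); cv2.imwrite('pics/w2.png',im[:,:,::-1])
plan([.605,.125,.32],target_R(np.radians(-80)))
E
```

```text
lin mm [  42.0168 -164.2613 -158.068 ] lin frac [ 0.084  -0.3285 -0.3161] rot frac [-0.0054 -0.0033  0.0127] rows>= 5.5588263667939035
```

View pics/w2.png

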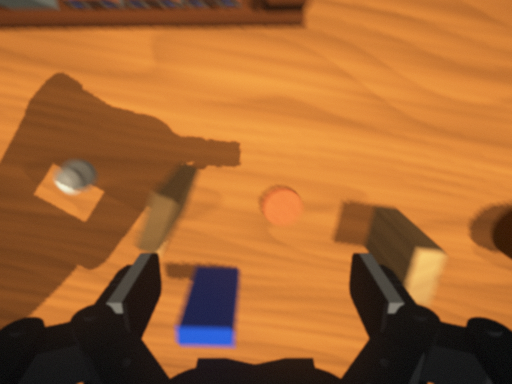

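move_arm([
  {"linear":[0.012,-0.047,-0.046],"rotation":[0,0,0],"claw":1},
  {"linear":[0.012,-0.047,-0.046],"rotation":[0,0,0],"claw":1},
  {"linear":[0.012,-0.047,-0.046],"rotation":[0,0,0],"claw":1},
  {"linear":[0.012,-0.047,-0.046],"rotation":[0,0,0],"claw":1},
  {"linear":[0.012,-0.047,-0.046],"rotation":[0,0,0],"claw":1},
  {"linear":[0.012,-0.047,-0.046],"rotation":[0,0,0],"claw":1},
  {"linear":[0.012,-0.047,-0.046],"rotation":[0,0,0],"claw":1},
  {"linear":[0,0,0],"rotation":[0,0,0],"claw":1},
])

```text
clock: 2.25
ee_pos: [0.6136, 0.1381, 0.3149]
eef_rot: [-0.704, -0.064, 0.705, -0.06]
force: [0.1, -0.1, 0.2]
finger_gap: 0.0856
```

```bash
python3 - <<'E'
from h import *
m=camera_model('wrist'); im=camera('wrist'); cv2.imwrite('pics/w3.png',im[:,:,::-1])
plan([.605,.125,.32],target_R(np.radians(-80)))
E
```

```text
lin mm [-4.807   9.8767  9.6108] lin frac [-0.0096  0.0198  0.0192] rot frac [0.0005 0.0055 0.012 ] rows>= 0.3500076049175208
```

View pics/w3.png

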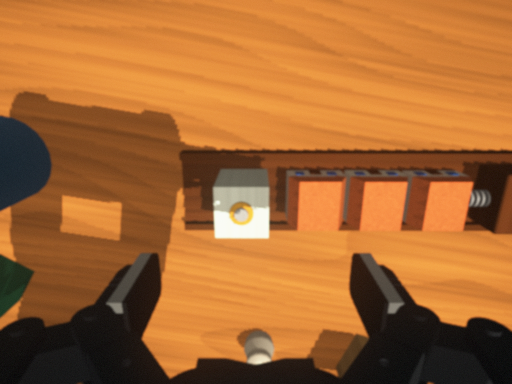

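Looking down on the tray, the end block is at (242,205), its gap-side edge is at column ~270, the row's eaves are at ~287, and the tray's near end is at ~182. I'll zoom in.

```bash
python3 - <<'E'
import cv2
a=cv2.imread("pics/w3.png"); 
cv2.imwrite("pics/w3c.png",cv2.resize(a[140:245,170:370],None,fx=4,fy=4,interpolation=cv2.INTER_CUBIC))
E
```

```text
(no output)
```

View pics/w3c.png

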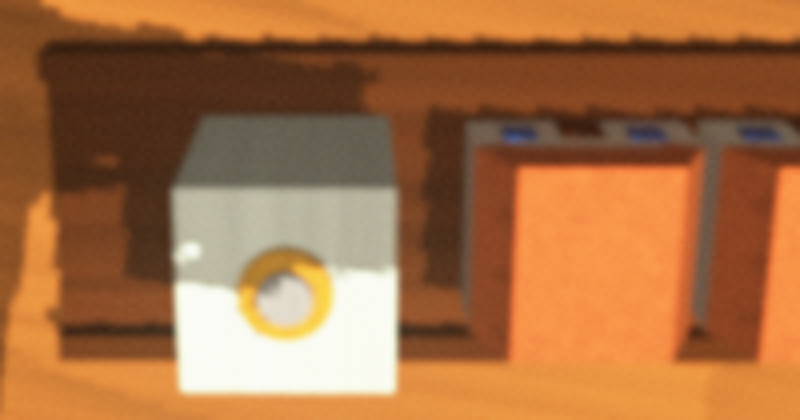

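move_arm([
  {"linear":[0.033,0.01,0.025],"rotation":[0,0,0.004],"claw":1},
  {"linear":[0.033,0.01,0.025],"rotation":[0,0,0.004],"claw":1},
  {"linear":[0.033,0.01,0.025],"rotation":[0,0,0.004],"claw":1},
  {"linear":[0.033,0.008,0.025],"rotation":[0,0,0],"claw":1},
  {"linear":[0,0,0],"rotation":[0,0,0],"claw":1},
  {"linear":[0,0,0],"rotation":[0,0,0],"claw":1},
])

```text
clock: 2.8
ee_pos: [0.5636, 0.1049, 0.2481]
eef_rot: [-0.704, -0.061, 0.705, -0.062]
force: [0.3, -0.0, 0.5]
finger_gap: 0.0853
```

```bash
python3 - <<'E'
from h import *
import pickle
m=camera_model('wrist'); im=camera('wrist'); cv2.imwrite('pics/w4.png',im[:,:,::-1])
pickle.dump(m,open('w4.pkl','wb'))
a=im[:,:,::-1]
cv2.imwrite("pics/w4c.png",cv2.resize(a[80:230,150:350],None,fx=4,fy=4,interpolation=cv2.INTER_CUBIC))
print(tool()[0],tool()[1].as_matrix())
E
```

```text
[0.5637 0.105  0.248 ] [[-0.0021  0.1733 -0.9849]
 [-0.0018 -0.9849 -0.1733]
 [-1.      0.0014  0.0024]]
```

View pics/w4.png

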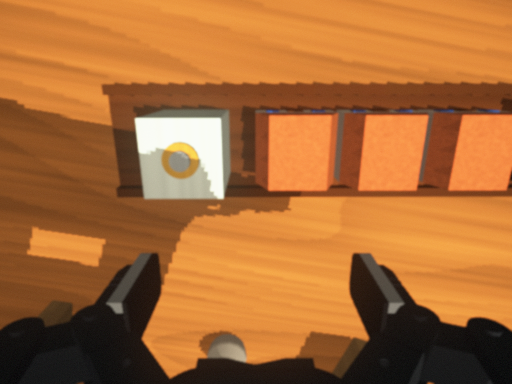

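View pics/w4c.png

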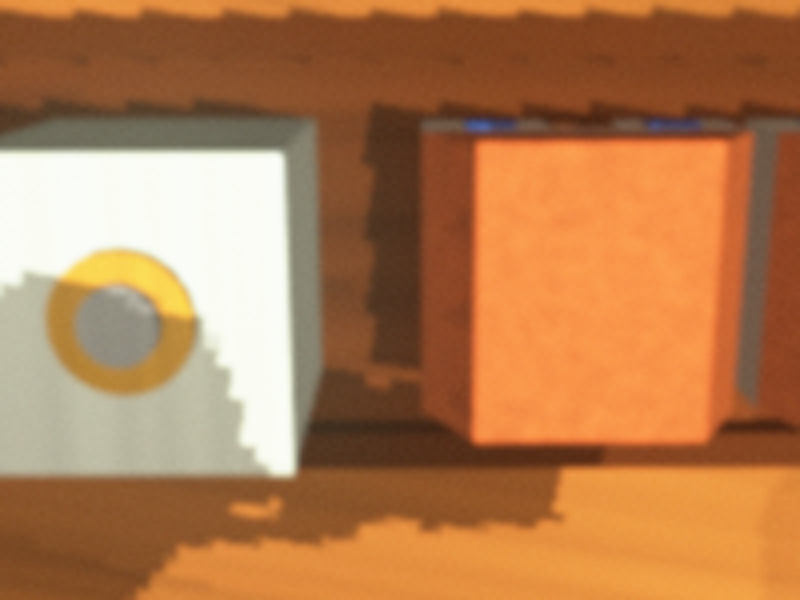

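```bash
cat > fit.py <<'E'
from h import *
import pickle
from scipy.optimize import least_squares
m4=pickle.load(open('w4.pkl','rb'))
c=lambda u,v:(150+u/4-.375,80+v/4-.375)
G=1
# (tray x, y, z, uses g, pixel)
P=[(20,0,60,1,c(286,150)),(-20,0,60,1,c(297,475)),(20,40,60,1,(135,118)),(-20,40,60,1,(143.5,198.5)),(20,0,8,1,c(317,120)),
(20,0,32,0,c(421,130)),(-20,0,32,0,c(421,415)),(20,-7,47,0,c(473,138)),(-20,-7,47,0,c(471,443)),(35,90,15,0,(104,86))]
X=np.array([p[:4] for p in P],float);px=np.array([p[4] for p in P])
def world(q,X):
    x0,y0,yaw,g=q
    Y=X[:,1]/1e3+X[:,3]*g
    ey=np.array([-np.sin(yaw),np.cos(yaw)]);ex=np.array([np.cos(yaw),np.sin(yaw)])
    W=np.array([x0,y0])+X[:,:1]/1e3*ex+Y[:,None]*ey
    return np.c_[W,X[:,2]/1e3]
r=lambda q:(proj(m4,world(q,X))-px).ravel()
s=least_squares(r,[.607,.118,.17,.017],loss='soft_l1')
J=s.jac; cov=np.linalg.inv(J.T@J)
print(s.x,np.degrees(s.x[2]),np.sqrt(np.diag(cov)));print(r(s.x).reshape(-1,2))
E
python3 fit.py
```

```text
[0.6075 0.1124 0.1776 0.016 ] 10.176214425520214 [0.0003 0.0003 0.0063 0.0004]
[[-0.5847  0.7756]
 [-0.3979 -0.1408]
 [ 0.2989  0.3122]
 [ 1.1295  0.1245]
 [-0.1734 -0.367 ]
 [-0.2263  0.3955]
 [ 0.1006 -1.2091]
 [ 0.6191  0.916 ]
 [ 0.5051 -0.3351]
 [-3.4113 -1.5482]]
```

move_arm([
  {"linear":[0.01,-0.03,0],"rotation":[0,0,0],"claw":1},
  {"linear":[0.01,-0.03,0],"rotation":[0,0,0],"claw":1},
  {"linear":[0,0,0],"rotation":[0,0,0],"claw":1},
  {"linear":[0,0,0],"rotation":[0,0,0],"claw":1},
])

```text
clock: 3.18
ee_pos: [0.5612, 0.1345, 0.2424]
eef_rot: [0.707, 0.06, -0.702, 0.062]
force: [-0.1, 0.2, 0.2]
finger_gap: 0.0856
```

```bash
python3 - <<'E'
from h import *
import pickle
m=camera_model('wrist'); im=camera('wrist'); cv2.imwrite('pics/w5.png',im[:,:,::-1])
pickle.dump(m,open('w5.pkl','wb'))
a=im[:,:,::-1]
cv2.imwrite("pics/w5c.png",cv2.resize(a[70:220,150:350],None,fx=4,fy=4,interpolation=cv2.INTER_CUBIC))
print(tool()[0],tool()[1].as_matrix())
E
```

```text
[0.5612 0.1345 0.2425] [[ 0.0069  0.1713 -0.9852]
 [-0.0017 -0.9852 -0.1713]
 [-1.      0.0028 -0.0065]]
```

View pics/w5.png

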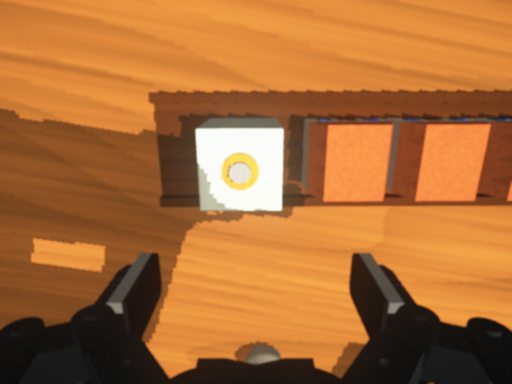

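View pics/w5c.png

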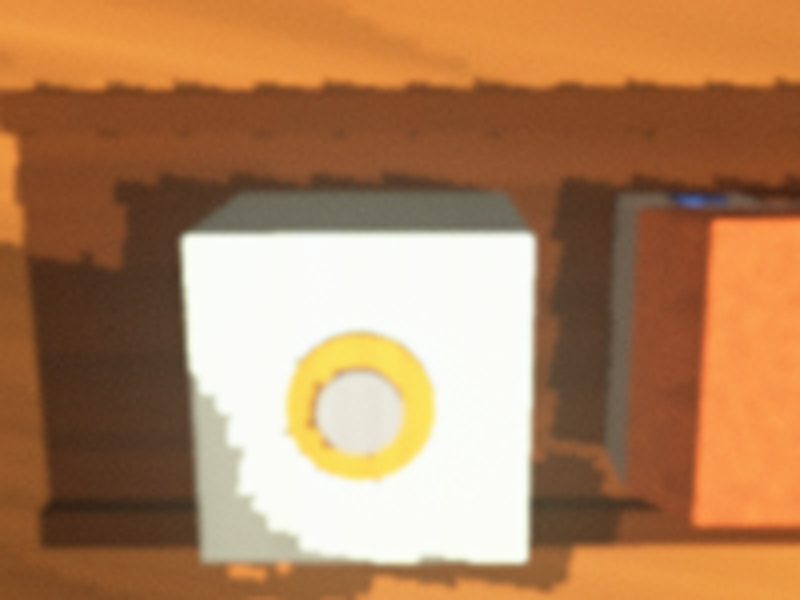

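```bash
cat > fit2.py <<'E'
from h import *
import pickle
from scipy.optimize import least_squares
m4=pickle.load(open('w4.pkl','rb'));m5=pickle.load(open('w5.pkl','rb'))
c4=lambda u,v:(150+u/4-.375,80+v/4-.375)
c5=lambda u,v:(150+u/4-.375,70+v/4-.375)
P4=[(20,0,60,1,c4(286,150)),(-20,0,60,1,c4(297,475)),(20,40,60,1,(135,118)),(-20,40,60,1,(143.5,198.5)),(20,0,8,1,c4(317,120)),
(20,0,32,0,c4(421,130)),(-20,0,32,0,c4(421,415)),(20,-7,47,0,c4(473,138)),(-20,-7,47,0,c4(471,443))]
P5=[(20,40,60,1,c5(182,234)),(20,0,60,1,c5(534,234)),(-20,40,60,1,c5(201,563)),(-20,0,60,1,c5(529,563)),(20,0,8,1,c5(505,192)),(20,40,8,1,c5(240,191)),
(20,0,8,0,c5(617,195)),(20,0,32,0,c5(639,208)),(-20,0,32,0,c5(625,478)),(20,-7,47,0,c5(710,217)),(-20,-7,47,0,c5(694,525))]
def world(q,X):
    x0,y0,yaw,g=q[:4]
    Y=X[:,1]/1e3+X[:,3]*g
    ey=np.array([-np.sin(yaw),np.cos(yaw)]);ex=np.array([np.cos(yaw),np.sin(yaw)])
    return np.c_[np.array([x0,y0])+X[:,:1]/1e3*ex+Y[:,None]*ey,X[:,2]/1e3]
def res(q,full=False):
    out=[]
    for m,P in((m4,P4),(m5,P5)):
        X=np.array([p[:4] for p in P],float);px=np.array([p[4] for p in P])
        dR=Ro.from_rotvec(q[4:7]).as_matrix()
        mm=dict(m);mm['R']=dR@np.array(m['R']);mm['t']=dR@np.array(m['t'])+q[7:10]
        out.append((proj(mm,world(q,X))-px)/.6)
    if full: return out
    return np.r_[np.concatenate(out).ravel(),q[4:7]/.01,q[7:10]/.002]
s=least_squares(res,[.607,.112,.17,.016]+[0]*6,loss='soft_l1',x_scale=[.001,.001,.01,.001]+[.01]*3+[.002]*3)
cov=np.linalg.inv(s.jac.T@s.jac)
print(s.x,np.degrees(s.x[2]));print(np.sqrt(np.diag(cov))[:4])
for o in res(s.x,True): print(o*.6)
E
python3 fit2.py
```

```text
[ 0.6085  0.1134  0.1734  0.016  -0.0052  0.0041 -0.0021 -0.      0.0003
 -0.0008] 9.936408760898383
[0.0022 0.0022 0.0058 0.0002]
[[-1.0055  0.2339]
 [-0.8805 -0.0703]
 [-0.5329 -0.334 ]
 [ 0.2011  0.0438]
 [-0.1689 -0.3675]
 [-0.3063  0.2132]
 [-0.0346 -0.9532]
 [ 0.5134  0.5914]
 [ 0.351  -0.1223]]
[[ 0.4449  0.1091]
 [ 0.1943 -0.3702]
 [ 0.5277 -0.0135]
 [-0.2224 -0.4301]
 [ 0.3663  0.0527]
 [ 0.6677  0.6656]
 [-1.2283 -0.8427]
 [-0.5339 -0.163 ]
 [-0.0883  3.3036]
 [ 0.6677  0.5281]
 [ 0.0581  0.1188]]
```

```bash
python3 - <<'E'
from h import *
plan([.44,.115,.37],target_R(np.radians(-88)))
E
```

```text
lin mm [-128.3198   -1.2305  121.9046] lin frac [-0.2566 -0.0025  0.2438] rot frac [ 0.2744 -0.0134 -0.0047] rows>= 4.244552412343365
```

move_arm([
  {"linear":[-0.055,0,0.05],"rotation":[0,-0.003,0],"claw":1},
  {"linear":[-0.055,0,0.05],"rotation":[0,-0.003,0],"claw":1},
  {"linear":[-0.055,0,0.05],"rotation":[0,-0.003,0],"claw":1},
  {"linear":[-0.055,0,0.05],"rotation":[0,-0.003,0],"claw":1},
  {"linear":[-0.055,0,0.05],"rotation":[0,0,0],"claw":1},
  {"linear":[0,0,0],"rotation":[0,0,0],"claw":1},
  {"linear":[0,0,0],"rotation":[0,0,0],"claw":1},
])

```text
clock: 3.82
ee_pos: [0.4347, 0.1094, 0.3877]
eef_rot: [0.707, 0.058, -0.703, 0.061]
force: [0.4, 0.8, -1.2]
finger_gap: 0.0857
```

```bash
python3 - <<'E'
from h import *
import pickle
m=camera_model('wrist'); im=camera('wrist'); cv2.imwrite('pics/w6.png',im[:,:,::-1])
pickle.dump(m,open('w6.pkl','wb'))
print(tool()[0],tool()[1].as_matrix())
E
```

```text
[0.435  0.1095 0.3877] [[ 0.006   0.1688 -0.9856]
 [-0.0041 -0.9856 -0.1688]
 [-1.      0.0051 -0.0053]]
```

View pics/w6.png

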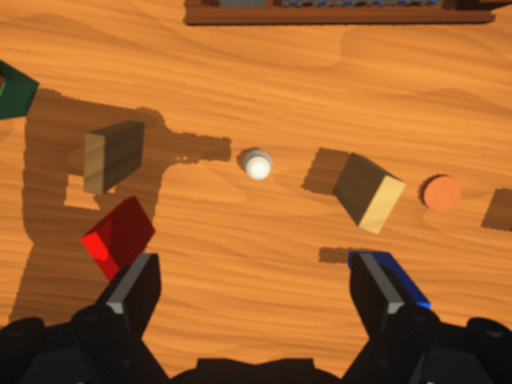

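Slab C's top is at (94,163) beside the red slab at (118,238). Slab B's top is at (382,203), near the magnet at (441,192). The blue slab is at (400,278) and the owl at (257,165).

```bash
python3 - <<'E'
import cv2,numpy as np
a=cv2.imread("pics/w6.png"); 
x=cv2.resize(a[110:210,60:160],None,fx=4,fy=4,interpolation=cv2.INTER_CUBIC)
y=cv2.resize(a[145:245,320:420],None,fx=4,fy=4,interpolation=cv2.INTER_CUBIC)
cv2.imwrite("pics/w6c.png",np.hstack([x,y]))
E
```

```text
(no output)
```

View pics/w6c.png

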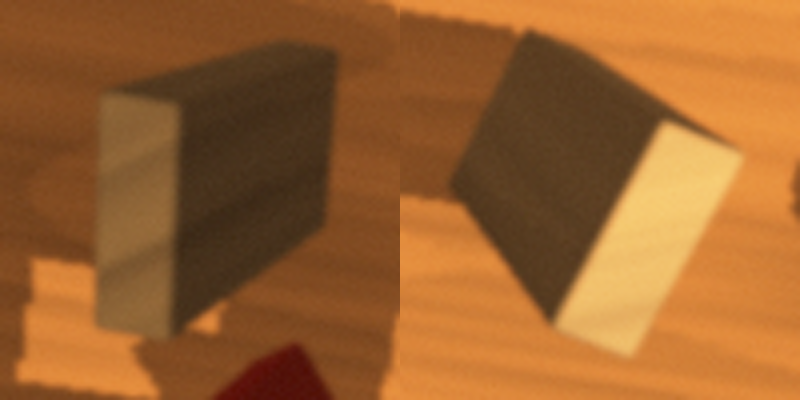

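```bash
python3 - <<'E'
from h import *
import pickle
m=pickle.load(open('w6.pkl','rb'))
for n,ox,oy,q in [('C',60,110,[(100,92),(182,103),(174,338),(97,325)]),('B',320,145,[(662-400,120),(742-400,155),(631-400,357),(554-400,325)])]:
    W=np.array([ray(m,ox+u/4-.375,oy+v/4-.375,.1) for u,v in q])[:,:2]
    e=[np.linalg.norm(W[i]-W[(i+1)%4])*1e3 for i in range(4)]
    l=(W[2]+W[3]-W[0]-W[1]); 
    print(n,W.mean(0),'edges',e,'long axis deg',np.degrees(np.arctan2(l[1],l[0])))
E
```

```text
C [0.4335 0.238 ] edges [np.float64(15.716039777959452), np.float64(48.8803183398074), np.float64(15.604992626902813), np.float64(48.154307078594)] long axis deg 179.88015236845305
B [0.4378 0.0015] edges [np.float64(18.837069535274495), np.float64(48.58504543202013), np.float64(18.881903192991967), np.float64(48.4966942017358)] long axis deg 168.38798455561346
```

```bash
python3 - <<'E'
from h import *
plan([.4378,.0015,.30],target_R(np.radians(-101.6)))
E
```

```text
lin mm [ 88.1952 106.4917  15.9174] lin frac [0.1764 0.213  0.0318] rot frac [ 0.7441 -0.0123 -0.008 ] rows>= 3.3377498809316415
```

move_arm([
  {"linear":[0.04,0.053,0.008],"rotation":[0,-0.003,-0.002],"claw":1},
  {"linear":[0.04,0.053,0.008],"rotation":[0,-0.003,-0.002],"claw":1},
  {"linear":[0.04,0.053,0.008],"rotation":[0,-0.003,-0.002],"claw":1},
  {"linear":[0.04,0.053,0.008],"rotation":[0,-0.003,-0.002],"claw":1},
  {"linear":[0,0,0],"rotation":[0.186,0,0],"claw":1},
  {"linear":[0,0,0],"rotation":[0.186,0,0],"claw":1},
  {"linear":[0,0,0],"rotation":[0.186,0,0],"claw":1},
  {"linear":[0,0,0],"rotation":[0.186,0,0],"claw":1},
])

```text
clock: 4.53
ee_pos: [0.4432, -0.0058, 0.2992]
eef_rot: [-0.701, 0.075, 0.705, 0.077]
force: [1.0, 0.1, 0.3]
finger_gap: 0.085
```

```bash
python3 - <<'E'
from h import *
plan([.4378,.0015,.30],target_R(np.radians(-101.6)))
E
```

```text
lin mm [-0.7697 -5.9411  6.8126] lin frac [-0.0015 -0.0119  0.0136] rot frac [-0.0261  0.0109  0.002 ] rows>= 0.21755377120679678
```

move_arm([
  {"linear":[0,-0.012,0.014],"rotation":[-0.026,0.011,0.002],"claw":1},
  {"linear":[0,0,0],"rotation":[0,0,0],"claw":1},
  {"linear":[0,0,0],"rotation":[0,0,0],"claw":1},
])

```text
clock: 4.78
ee_pos: [0.4386, 0.0013, 0.2968]
eef_rot: [-0.702, 0.071, 0.705, 0.071]
force: [-0.2, -0.2, 0.1]
finger_gap: 0.0852
```

```bash
python3 - <<'E'
from h import *
import pickle
m=camera_model('wrist'); im=camera('wrist'); cv2.imwrite('pics/w7.png',im[:,:,::-1])
pickle.dump(m,open('w7.pkl','wb'))
a=im[:,:,::-1]
cv2.imwrite("pics/w7c.png",cv2.resize(a[150:300,160:350],None,fx=4,fy=4,interpolation=cv2.INTER_CUBIC))
print(tool()[0],tool()[1].as_matrix())
plan([.4378,.0015,.30],target_R(np.radians(-101.6)))
E
```

```text
[0.4385 0.0014 0.2968] [[-0.0038 -0.1993 -0.9799]
 [ 0.0011 -0.9799  0.1993]
 [-1.     -0.0003  0.004 ]]
lin mm [-3.213   0.0614  0.7293] lin frac [-0.0064  0.0001  0.0015] rot frac [0.0036 0.0079 0.0005] rows>= 0.07902308319379815
```

View pics/w7c.png

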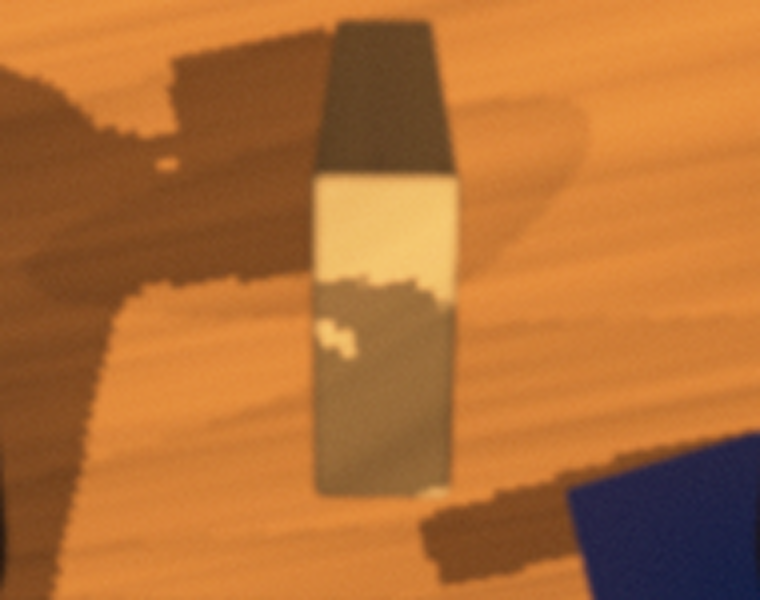

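```bash
python3 - <<'E'
from h import *
import pickle
m=pickle.load(open('w7.pkl','rb'))
W=np.array([ray(m,160+u/4-.375,150+v/4-.375,.1) for u,v in [(314,176),(459,176),(452,495),(318,495)]])[:,:2]
e=[np.linalg.norm(W[i]-W[(i+1)%4])*1e3 for i in range(4)]
l=(W[2]+W[3]-W[0]-W[1]); t=W[1]+W[2]-W[0]-W[3]
print(W.mean(0),e,np.degrees(np.arctan2(l[1],l[0])),np.degrees(np.arctan2(t[1],t[0])))
c=W.mean(0)
plan([c[0],c[1],.237],target_R(np.radians(-101.6)))
E
```

```text
[0.4378 0.0011] [np.float64(19.320975874224175), np.float64(48.8361405706625), np.float64(19.417802900378057), np.float64(48.836736844588245)] 168.25676012250258 -101.55885363522926
lin mm [59.7861  0.4492  0.3835] lin frac [0.1196 0.0009 0.0008] rot frac [0.0036 0.0079 0.0005] rows>= 1.4337884398563354
```

move_arm([
  {"linear":[0.04,0,0],"rotation":[0.002,0.008,0],"claw":1},
  {"linear":[0.04,0.001,0.001],"rotation":[0,0,0],"claw":1},
  {"linear":[0.035,0,0],"rotation":[0,0,0],"claw":0.7},
  {"linear":[0,0,0],"rotation":[0,0,0],"claw":0.5},
  {"linear":[0,0,0],"rotation":[0,0,0],"claw":0.4},
])

```text
clock: 5.25
ee_pos: [0.4389, 0.0014, 0.2383]
eef_rot: [0.705, -0.068, -0.702, -0.067]
force: [-0.7, 0.7, 0.6]
finger_gap: 0.0518
```

```bash
python3 - <<'E'
from h import *
plan([.4378,.0011,.237],target_R(np.radians(-101.6)))
print(sense()['force'],sense()['finger_gap'])
E
```

```text
lin mm [1.2985 0.519  1.0305] lin frac [0.0026 0.001  0.0021] rot frac [ 0.0221 -0.0086 -0.0002] rows>= 0.09481586119276207
[-0.7308  0.7498  0.5607] 0.0518453359344135
```

move_arm([
  {"linear":[0,0.001,0.002],"rotation":[0.02,-0.008,0],"claw":0.3},
  {"linear":[0,0,0],"rotation":[0,0,0],"claw":0.1},
  {"linear":[0,0,0],"rotation":[0,0,0],"claw":0.1},
  {"linear":[0,0,0],"rotation":[0,0,0],"claw":0.1},
  {"linear":[0,0,0],"rotation":[0,0,0],"claw":0.1},
  {"linear":[0,0,0],"rotation":[0,0,0],"claw":0.1},
], grip_force=25)

```text
clock: 5.75
ee_pos: [0.4384, 0.0011, 0.2418]
eef_rot: [0.706, -0.071, -0.702, -0.07]
force: [1.0, 0.2, -0.5]
finger_gap: 0.0196
```

```bash
python3 - <<'E'
from h import *
plan([.4378,.0011,.237],target_R(np.radians(-101.6)))
print(sense()['force'],sense()['moment'],sense()['finger_gap'])
E
```

```text
lin mm [4.7492 0.1163 0.6466] lin frac [0.0095 0.0002 0.0013] rot frac [ 0.005  -0.0112 -0.001 ] rows>= 0.11497479321107563
[ 0.9649  0.1643 -0.5297] [ 0.0617  0.0376 -0.027 ] 0.019579896307268554
```

move_arm([
  {"linear":[-0.06,0,0],"rotation":[0,-0.01,0],"claw":0.1},
  {"linear":[-0.07,0,0],"rotation":[0,0,0],"claw":0.1},
  {"linear":[-0.07,0,0],"rotation":[0,0,0],"claw":0.1},
  {"linear":[0,0,0],"rotation":[-0.18,0,0],"claw":0.1},
  {"linear":[0,0,0],"rotation":[-0.18,0,0],"claw":0.1},
  {"linear":[0,0,0],"rotation":[-0.18,0,0],"claw":0.1},
  {"linear":[0,0,0],"rotation":[-0.18,0,0],"claw":0.1},
  {"linear":[0,0,0],"rotation":[0,0,0],"claw":0.1},
])

```text
clock: 6.42
ee_pos: [0.4376, 0.0013, 0.3485]
eef_rot: [0.705, 0.062, -0.704, 0.063]
force: [-0.7, -0.9, -0.6]
finger_gap: 0.0197
```

```bash
python3 - <<'E'
from h import *
plan([.6076,.1188,.345],target_R(np.radians(-80.1)))
print(tool()[0],sense()['force'],sense()['finger_gap'])
E
```

```text
lin mm [   3.7194  -85.7619 -187.9987] lin frac [ 0.0074 -0.1715 -0.376 ] rot frac [ 0.0077 -0.0037 -0.0028] rows>= 4.9561118124260295
[0.4376 0.0013 0.3485] [-0.7091 -0.8799 -0.5888] 0.01974563590015915
```

move_arm([
  {"linear":[0,-0.028,-0.062],"rotation":[0.008,-0.004,-0.003],"claw":0.1},
  {"linear":[0,-0.028,-0.062],"rotation":[0,0,0],"claw":0.1},
  {"linear":[0,-0.028,-0.062],"rotation":[0,0,0],"claw":0.1},
  {"linear":[0,-0.028,-0.062],"rotation":[0,0,0],"claw":0.1},
  {"linear":[0,-0.028,-0.062],"rotation":[0,0,0],"claw":0.1},
  {"linear":[0,-0.02,-0.04],"rotation":[0,0,0],"claw":0.1},
  {"linear":[0,0,0],"rotation":[0,0,0],"claw":0.1},
  {"linear":[0,0,0],"rotation":[0,0,0],"claw":0.1},
])

```text
clock: 7.08
ee_pos: [0.6026, 0.1148, 0.3463]
eef_rot: [-0.704, -0.052, 0.707, -0.052]
force: [-0.4, -0.1, -0.6]
finger_gap: 0.0197
```

```bash
python3 - <<'E'
from h import *
plan([.6076,.1188,.335],target_R(np.radians(-80.1)))
print(tool()[0],sense()['force'],sense()['finger_gap'])
E
```

```text
lin mm [11.2501 -3.2077 -5.5282] lin frac [ 0.0225 -0.0064 -0.0111] rot frac [-0.0516  0.008   0.0013] rows>= 0.31028428590682333
[0.6026 0.1148 0.3463] [-0.4243 -0.0828 -0.6085] 0.019650290776741245
```

move_arm([
  {"linear":[0.022,-0.006,-0.011],"rotation":[-0.05,0.008,0],"claw":0.1},
  {"linear":[0.02,0,0],"rotation":[0,0,0],"claw":0.1},
  {"linear":[0,0,0],"rotation":[0,0,0],"claw":0.1},
  {"linear":[0,0,0],"rotation":[0,0,0],"claw":0.1},
])

```text
clock: 7.42
ee_pos: [0.6063, 0.1175, 0.3224]
eef_rot: [-0.704, -0.06, 0.705, -0.06]
force: [-0.1, 0.6, -0.8]
finger_gap: 0.0194
```

```bash
python3 - <<'E'
from h import *
import pickle
plan([.6076,.1188,.325],target_R(np.radians(-80.1)))
m=camera_model('wrist'); p,r=tool(); im=camera('wrist'); cv2.imwrite('pics/w8.png',im[:,:,::-1])
pickle.dump((m,p,r.as_matrix()),open('w8.pkl','wb'))
print(p,r.as_matrix())
a=im[:,:,::-1]
cv2.imwrite("pics/w8c.png",cv2.resize(a[130:280,160:360],None,fx=4,fy=4,interpolation=cv2.INTER_CUBIC))
for n in ('side','scene'):
    cv2.imwrite(f'pics/{n}8.png',camera(n)[:,:,::-1])
E
```

```text
lin mm [-2.5796 -1.0758 -1.5469] lin frac [-0.0052 -0.0022 -0.0031] rot frac [-0.0061  0.0051  0.0015] rows>= 0.076606372114452
[0.6063 0.1175 0.3224] [[-0.0027  0.1689 -0.9856]
 [ 0.0003 -0.9856 -0.1689]
 [-1.     -0.0007  0.0026]]
```

View pics/w8.png

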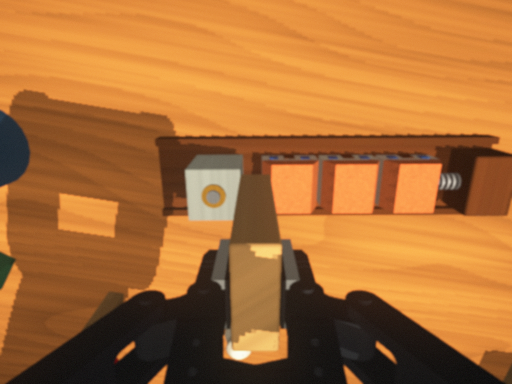

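View pics/w8c.png

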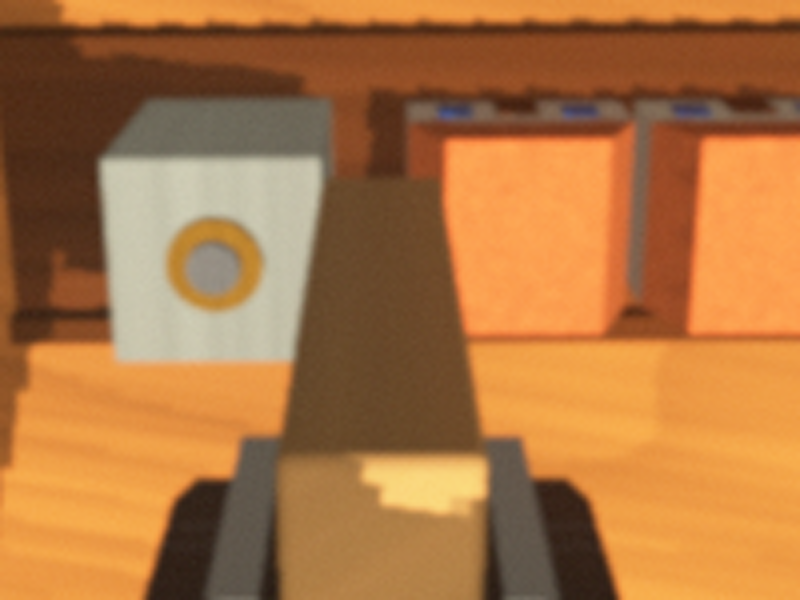

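```bash
cat > fit3.py <<'E'
from h import *
import pickle
from scipy.optimize import least_squares
m,p,R=pickle.load(open('w8.pkl','rb'))
c=lambda u,v:(160+u/4-.375,130+v/4-.375)
P=[(20,40,60,1,c(99,157)),(20,0,60,1,c(330,157)),(-20,40,60,1,c(116,361)),(20,40,8,1,c(150,100)),(20,0,8,1,c(332,100)),
(20,0,8,0,c(407,103)),(20,0,32,0,c(409,124)),(20,-7,47,0,c(443,134)),(-20,-7,47,0,c(466,335)),(20,-41,47,0,c(615,136)),(-20,-41,47,0,c(606,335))]
def world(q,X):
    x0,y0,yaw,g=q[:4]
    Y=X[:,1]/1e3+X[:,3]*g
    ey=np.array([-np.sin(yaw),np.cos(yaw)]);ex=np.array([np.cos(yaw),np.sin(yaw)])
    return np.c_[np.array([x0,y0])+X[:,:1]/1e3*ex+Y[:,None]*ey,X[:,2]/1e3]
X=np.array([q[:4] for q in P],float);px=np.array([q[4] for q in P])
r=lambda q:(proj(m,world(np.r_[q,.016],X))-px).ravel()
s=least_squares(r,[.607,.113,.17],loss='soft_l1',x_scale=[.001,.001,.01])
print(s.x,np.degrees(s.x[2]));print(r(s.x).reshape(-1,2))
yaw=s.x[2]
ex=np.array([np.cos(yaw),np.sin(yaw)]);ey=np.array([-np.sin(yaw),np.cos(yaw)])
for n,u,v,z in [('botL',324,179,p[2]-.2418),('botR',441,179,p[2]-.2418),('topL',278,456,p[2]-.1418),('topR',488,456,p[2]-.1418)]:
    W=ray(m,*c(u,v),z)[:2]-s.x[:2]; print(n,'tray x',W@ex*1e3,'y',W@ey*1e3)
W=p[:2]-s.x[:2];print('tool',W@ex*1e3,W@ey*1e3, 'tool yaw',np.degrees(np.arctan2(R[1,1],R[0,1])))
E
python3 fit3.py
```

```text
[0.6076 0.1125 0.1736] 9.947067305959022
[[ 0.585   0.4025]
 [-2.0658  0.1406]
 [ 0.0825  0.1904]
 [-0.172  -0.2797]
 [-0.0083 -0.5002]
 [-0.4868 -1.3385]
 [-0.4804 -0.4111]
 [ 0.5565  1.4752]
 [-5.7075 -0.1212]
 [ 2.1265  0.7624]
 [ 1.7427 -0.3132]]
botL tray x 21.65273419316433 y 14.704070194314792
botR tray x 21.557572788640545 y -4.735649053188417
topL tray x 22.292443074109997 y 14.867294935209337
topR tray x 22.196694703517977 y -4.848004648510831
tool -0.4972655050934974 5.105082065092478 tool yaw -80.27511190122866
```

```bash
sed -i 's/,(-20,-7,47,0,c(466,335)),(20,-41,47,0,c(615,136)),(-20,-41,47,0,c(606,335))//; s/c(330,157)/c(321,157)/' fit3.py; python3 fit3.py
```

```text
[0.6075 0.1126 0.1709] 9.792944455899622
[[ 0.5472  0.3416]
 [ 0.1523  0.2235]
 [-0.094   0.1358]
 [-0.2027 -0.331 ]
 [-0.0349 -0.4306]
 [-0.5148 -1.2204]
 [-0.5108 -0.2836]
 [ 0.5228  1.6334]]
botL tray x 21.71814944112375 y 14.684346074907587
botR tray x 21.675280213670554 y -4.755558820538667
topL tray x 22.35741694160023 y 14.849291008856483
topR tray x 22.314702046960676 y -4.86619480468825
tool -0.40594934192014964 5.025810327917352 tool yaw -80.27511190122866
```

```bash
python3 - <<'E'
import cv2,numpy as np
a=cv2.imread("pics/side8.png")[170:300,180:330]; b=cv2.imread("pics/scene8.png")[120:250,230:360]
cv2.imwrite("pics/ss8.png",np.hstack([cv2.resize(a,(450,390),interpolation=2),cv2.resize(b,(350,350),interpolation=2)[:350].copy() if 0 else cv2.resize(b,(340,390),interpolation=2)]))
E
```

```text
(no output)
```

View pics/ss8.png

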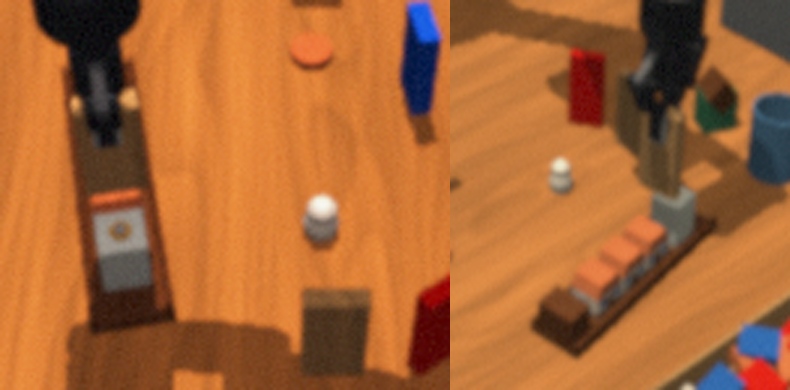

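move_arm([
  {"linear":[0.004,-0.001,-0.006],"rotation":[-0.006,0.005,0],"claw":0.1},
  {"linear":[0.004,0,0],"rotation":[0,0,0],"claw":0.1},
  {"linear":[0.002,0,0],"rotation":[0,0,0],"claw":0.1},
])

```text
clock: 7.82
ee_pos: [0.6094, 0.1182, 0.3193]
eef_rot: [0.706, 0.061, -0.703, 0.061]
force: [-0.1, 0.9, -0.2]
finger_gap: 0.0198
```

```bash
cat > tr.py <<'E'
from h import *
O=np.array([.6075,.1126]);yaw=np.radians(9.9)
ex=np.array([np.cos(yaw),np.sin(yaw)]);ey=np.array([-np.sin(yaw),np.cos(yaw)])
def rep():
    p,r=tool();s=sense();W=p[:2]-O;M=r.as_matrix();f=s['force']
    print('t',s['clock'],'tray x %.2f y %.2f base z %.2f'%(W@ex*1e3,W@ey*1e3,(p[2]-.2418)*1e3),'yaw %.2f'%np.degrees(np.arctan2(M[1,1],M[0,1])),'axis tilt (x,y) deg',np.degrees([M[:2,0]@ex,M[:2,0]@ey]),'F tray',f[:2]@ex,f[:2]@ey,f[2],'gap',s['finger_gap']*1e3,'mom',s['moment'])
if __name__=='__main__': rep()
E
python3 tr.py
```

```text
t 7.8167 tray x 2.88 y 5.20 base z 77.49 yaw -80.13 axis tilt (x,y) deg [0.2392 0.0071] F tray 0.09149037796149002 0.9153131505539203 -0.21542596834822447 gap 19.848943216830836 mom [ 0.0074  0.0158 -0.0128]
```

move_arm([
  {"linear":[0.008,-0.001,0],"rotation":[0,0,0],"claw":0.1},
  {"linear":[0.008,0,0],"rotation":[0,0,0],"claw":0.1},
  {"linear":[0.008,0,0],"rotation":[0,0,0],"claw":0.1},
  {"linear":[0,0,0],"rotation":[0,0,0],"claw":0.1},
])

```text
clock: 8.15
ee_pos: [0.6093, 0.1188, 0.3059]
eef_rot: [0.706, 0.061, -0.703, 0.061]
force: [0.4, -0.2, -1.2]
finger_gap: 0.0195
```

```bash
python3 tr.py
```

```text
t 8.15 tray x 2.86 y 5.76 base z 64.14 yaw -80.13 axis tilt (x,y) deg [0.2406 0.0053] F tray 0.3173915659442292 -0.2263171042563877 -1.216679776848825 gap 19.53955096492087 mom [0.0192 0.0145 0.016 ]
```

```bash
python3 - <<'E'
from h import *
import pickle
m=camera_model('wrist'); p,r=tool(); im=camera('wrist')
pickle.dump((m,p,r.as_matrix()),open('w9.pkl','wb'))
a=im[:,:,::-1]
cv2.imwrite("pics/w9.png",a)
cv2.imwrite("pics/w9c.png",cv2.resize(a[130:260,180:330],None,fx=5,fy=5,interpolation=cv2.INTER_CUBIC)[:600])
E
```

```text
(no output)
```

View pics/w9c.png

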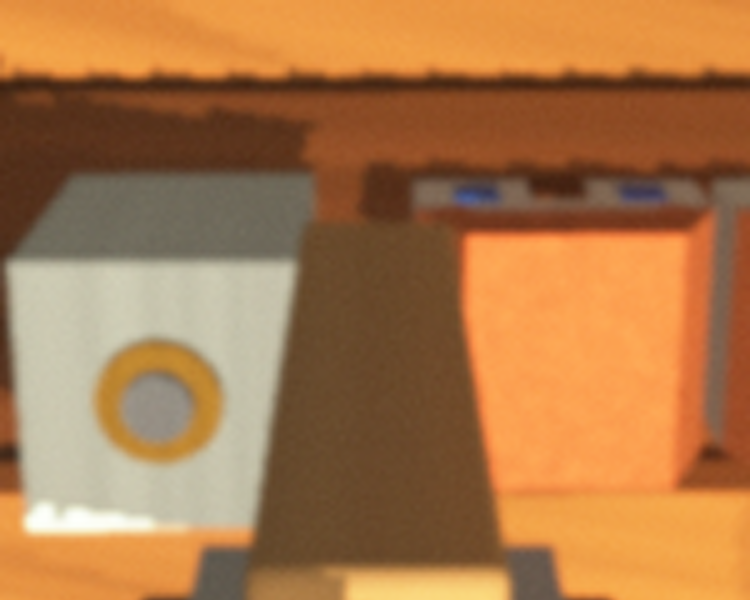

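```bash
sed -e 's/w8.pkl/w9.pkl/; s/c=lambda.*/c=lambda u,v:(180+u\/5-.4,130+v\/5-.4)/' -e 's/^P=.*/P=[(20,40,60,1,c(8,261)),(-20,40,60,1,c(25,532)),(20,40,8,1,c(72,174)),(20,0,8,1,c(314,174)),/' -e 's/^(20,0,8,0.*/(20,0,8,0,c(412,180)),(20,-7,47,0,c(464,234))]/' -e "s/^for n,u.*/for n,u,v,z in [('botL',304,226,p[2]-.2418),('botR',450,226,p[2]-.2418),('blkUR',299,261,.06)]:/" fit3.py > fit4.py; python3 fit4.py
```

```text
[0.6073 0.1128 0.1693] 9.701812356432239
[[-0.1081  0.2815]
 [ 0.2134 -0.6246]
 [ 0.3795  0.0826]
 [-0.0206  0.1646]
 [-0.4248 -1.0026]
 [-0.0465  0.739 ]]
botL tray x 26.333720792582213 y 15.246678173287721
botR tray x 26.367363291621885 y -4.18031167938599
blkUR tray x 20.268744989847313 y 16.172142166028813
tool 2.9657080930991446 5.504132850720036 tool yaw -80.13078085478739
```

move_arm([
  {"linear":[0.006,0,0.001],"rotation":[0,0,0],"claw":0.1},
  {"linear":[0.006,0,0.001],"rotation":[0,0,0],"claw":0.1},
  {"linear":[0.006,0,0],"rotation":[0,0,0],"claw":0.1},
  {"linear":[0.004,0,0],"rotation":[0,0,0],"claw":0.1},
])

```text
clock: 8.53
ee_pos: [0.6084, 0.1186, 0.2948]
eef_rot: [0.706, 0.061, -0.703, 0.061]
force: [-0.9, -0.2, -1.3]
finger_gap: 0.0196
```

```bash
python3 tr.py
```

```text
t 8.5333 tray x 1.94 y 5.78 base z 53.00 yaw -80.13 axis tilt (x,y) deg [ 0.3206 -0.0099] F tray -0.9375421207502999 -0.05235432058997071 -1.2827673168476375 gap 19.595587872769382 mom [0.0444 0.0752 0.002 ]
```

move_arm([
  {"linear":[0.006,0,0],"rotation":[0,0,0],"claw":0.1},
  {"linear":[0.006,0,0],"rotation":[0,0,0],"claw":0.1},
  {"linear":[0.005,0,0],"rotation":[0,0,0],"claw":0.1},
  {"linear":[0.005,0,0],"rotation":[0,0,0],"claw":0.1},
])

```text
clock: 8.87
ee_pos: [0.6085, 0.1186, 0.2826]
eef_rot: [0.706, 0.061, -0.702, 0.061]
force: [0.1, -0.6, -0.6]
finger_gap: 0.0194
```

```bash
python3 tr.py
```

```text
t 8.8667 tray x 2.01 y 5.76 base z 40.84 yaw -80.13 axis tilt (x,y) deg [ 0.3262 -0.0102] F tray -0.015492263591398282 -0.5929993051690373 -0.5671341381403932 gap 19.415539379429983 mom [ 0.0007 -0.0289  0.0127]
```

move_arm([
  {"linear":[0.005,0,0],"rotation":[0,0,0],"claw":0.1},
  {"linear":[0.005,0,0],"rotation":[0,0,0],"claw":0.1},
  {"linear":[0.004,0,0],"rotation":[0,0,0],"claw":0.1},
])

```text
clock: 9.12
ee_pos: [0.6086, 0.1189, 0.2751]
eef_rot: [0.707, 0.061, -0.702, 0.061]
force: [-0.2, -0.7, 2.5]
finger_gap: 0.0194
```

```bash
python3 tr.py
```

```text
t 9.1167 tray x 2.14 y 6.00 base z 33.27 yaw -80.12 axis tilt (x,y) deg [0.3586 0.0286] F tray -0.3551635607936406 -0.6718787830338192 2.451190621542592 gap 19.354279086902423 mom [-0.0296  0.0145  0.0468]
```

move_arm([
  {"linear":[0.004,0,0],"rotation":[0,0,0],"claw":0.1},
  {"linear":[0.004,0,0],"rotation":[0,0,0],"claw":0.1},
  {"linear":[0.004,0,0],"rotation":[0,0,0],"claw":0.1},
])

```text
clock: 9.37
ee_pos: [0.6088, 0.1189, 0.2692]
eef_rot: [0.707, 0.061, -0.702, 0.061]
force: [-0.1, 0.5, -0.1]
finger_gap: 0.0198
```

```bash
python3 tr.py; python3 - <<'E'
from h import *
im=camera('wrist');a=im[:,:,::-1]
cv2.imwrite("pics/w10c.png",cv2.resize(a[110:260,150:350],None,fx=4,fy=4,interpolation=cv2.INTER_CUBIC))
E
```

```text
t 9.3667 tray x 2.33 y 6.04 base z 27.38 yaw -80.10 axis tilt (x,y) deg [0.452  0.0096] F tray 0.02947598308816483 0.5295591399176895 -0.09390183975665678 gap 19.80252823590193 mom [0.1322 0.0441 0.0266]
```

View pics/w10c.png

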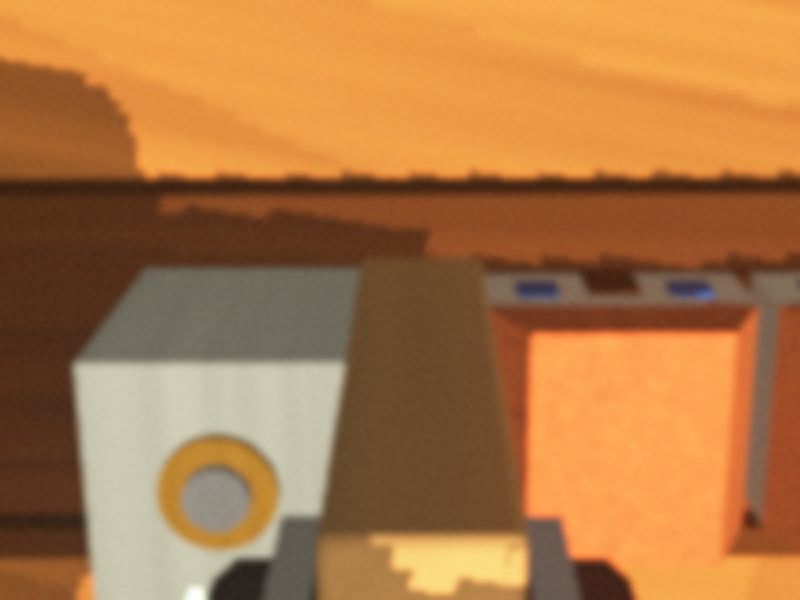

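```bash
python3 - <<'E'
from h import *
plan([.6088,.1189,.2692],target_R(np.radians(-80.1)))
E
```

```text
lin mm [-0.517   0.0615 -0.0748] lin frac [-0.001   0.0001 -0.0001] rot frac [-0.0001 -0.0144  0.0006] rows>= 0.057844949289895586
```

move_arm([
  {"linear":[0.005,0,0],"rotation":[0,-0.006,0],"claw":0.1},
  {"linear":[0.005,0,0],"rotation":[0,-0.006,0],"claw":0.1},
  {"linear":[0.005,0,0],"rotation":[0,-0.004,0],"claw":0.1},
  {"linear":[0.005,0,0],"rotation":[0,0,0],"claw":0.1},
  {"linear":[0.004,0,0],"rotation":[0,0,0],"claw":0.1},
])

```text
clock: 9.83
ee_pos: [0.6088, 0.119, 0.2556]
eef_rot: [-0.704, -0.061, 0.705, -0.061]
force: [0.1, 1.0, 0.9]
finger_gap: 0.0196
```

```bash
python3 tr.py
```

```text
t 9.8333 tray x 2.36 y 6.07 base z 13.79 yaw -80.09 axis tilt (x,y) deg [-0.0785  0.0135] F tray 0.25234596635217926 0.9274535485845137 0.8705477969412235 gap 19.58309586485559 mom [0.0696 0.0139 0.1072]
```

move_arm([
  {"linear":[0.005,0,0],"rotation":[0,0,0],"claw":0.1},
  {"linear":[0.004,0,0],"rotation":[0,0,0],"claw":0.1},
  {"linear":[0.003,0,0],"rotation":[0,0,0],"claw":0.1},
])

```text
clock: 10.08
ee_pos: [0.6087, 0.119, 0.2486]
eef_rot: [-0.704, -0.061, 0.705, -0.061]
force: [0.5, 0.8, 1.4]
finger_gap: 0.0193
```

```bash
python3 tr.py
```

```text
t 10.0833 tray x 2.30 y 6.05 base z 6.81 yaw -80.09 axis tilt (x,y) deg [-0.1136  0.0137] F tray 0.6136776126964434 0.7429168697320535 1.3657548929552163 gap 19.320861094351756 mom [0.1162 0.014  0.0847]
```

move_arm([
  {"linear":[0.003,0,0],"rotation":[0,0,0],"claw":0.1},
  {"linear":[0.003,0,0],"rotation":[0,0,0],"claw":0.1},
])

```text
clock: 10.25
ee_pos: [0.6086, 0.119, 0.2479]
eef_rot: [-0.704, -0.061, 0.705, -0.061]
force: [-6.7, -0.6, 16.3]
finger_gap: 0.0199
```

```bash
python3 tr.py
```

```text
t 10.25 tray x 2.22 y 6.10 base z 6.08 yaw -80.09 axis tilt (x,y) deg [-0.023  -0.0166] F tray -6.698687340399186 0.5931109617142563 16.257885366370374 gap 19.893517556892157 mom [0.0251 1.1337 0.025 ]
```

move_arm([
  {"linear":[-0.001,0,0],"rotation":[0,0,0],"claw":0.1},
  {"linear":[0,0,0],"rotation":[0,0,0],"claw":0.1},
])

```text
clock: 10.42
ee_pos: [0.6085, 0.119, 0.2489]
eef_rot: [-0.704, -0.061, 0.704, -0.061]
force: [0.8, 0.5, -0.1]
finger_gap: 0.0199
```

```bash
python3 tr.py;  python3 - <<'E'
from h import *
for n in ('side','scene'):
    cv2.imwrite(f'pics/{n}9.png',camera(n)[:,:,::-1])
a=cv2.imread("pics/side9.png")[170:300,180:330]; b=cv2.imread("pics/scene9.png")[120:250,230:360]
cv2.imwrite("pics/ss9.png",np.hstack([cv2.resize(a,(450,390),interpolation=2),cv2.resize(b,(340,390),interpolation=2)]))
E
```

```text
t 10.4167 tray x 2.04 y 6.17 base z 7.06 yaw -80.08 axis tilt (x,y) deg [-0.0035 -0.0235] F tray 0.8836267076932689 0.4010068016527913 -0.13752434110716405 gap 19.90348159903785 mom [0.0816 0.0149 0.076 ]
```

View pics/ss9.png

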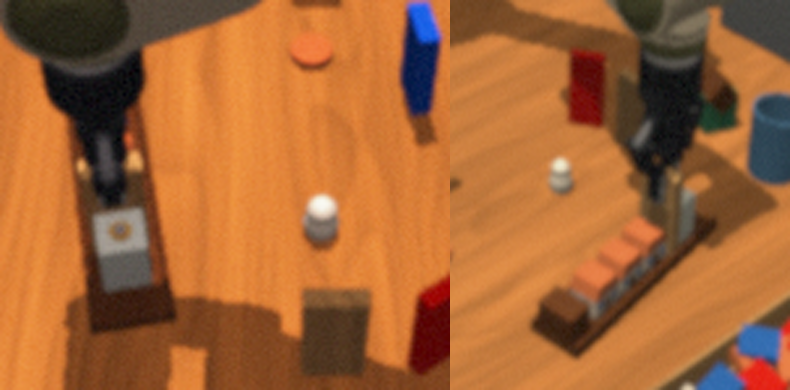

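move_arm([
  {"linear":[0.002,0,0],"rotation":[0,0,0],"claw":0.1},
])

```text
clock: 10.6
ee_pos: [0.6086, 0.119, 0.2478]
eef_rot: [0.705, 0.061, -0.704, 0.061]
force: [-4.1, 1.2, 16.1]
finger_gap: 0.0202
```

```bash
python3 tr.py
```

```text
t 10.6 tray x 2.15 y 6.17 base z 6.05 yaw -80.08 axis tilt (x,y) deg [ 0.0098 -0.0201] F tray -3.8359331824366047 1.8862563206634353 16.064392478592335 gap 20.243517809783754 mom [0.1793 0.6769 0.1271]
```

move_arm([
  {"linear":[0,0,0],"rotation":[0,0,0],"claw":0.3},
  {"linear":[0,0,0],"rotation":[0,0,0],"claw":0.4},
  {"linear":[0,0,0],"rotation":[0,0,0],"claw":0.5},
  {"linear":[0,0,0],"rotation":[0,0,0],"claw":0.5},
])

```text
clock: 10.93
ee_pos: [0.6087, 0.1187, 0.247]
eef_rot: [-0.704, -0.061, 0.705, -0.061]
force: [-0.6, 0.3, 0.1]
finger_gap: 0.0428
```

```bash
python3 tr.py;  python3 - <<'E'
from h import *
im=camera('wrist');a=im[:,:,::-1]
cv2.imwrite("pics/w11.png",cv2.resize(a[100:384,100:412],None,fx=2,fy=2,interpolation=cv2.INTER_CUBIC))
E
```

```text
t 10.9333 tray x 2.22 y 5.85 base z 5.21 yaw -80.12 axis tilt (x,y) deg [-0.0364 -0.0415] F tray -0.5467077674072793 0.4009032189129519 0.14921424977175135 gap 42.81899344872017 mom [-0.0139 -0.0259 -0.0367]
```

View pics/w11.png

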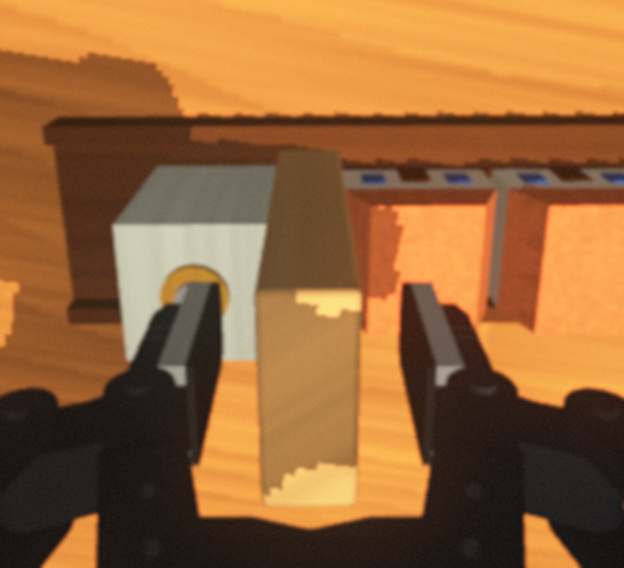

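Released cleanly: the slab stands with its top between (258,290) and (360,505), and neither pad touches it. I'll raise the tool and check the seating.

move_arm([
  {"linear":[-0.03,0,0],"rotation":[0,0,0],"claw":0.5},
  {"linear":[-0.05,0,0],"rotation":[0,0,0],"claw":0.5},
  {"linear":[-0.06,0,0],"rotation":[0,0,0],"claw":0.5},
  {"linear":[-0.06,0,0],"rotation":[0,0,0],"claw":0.2},
  {"linear":[0,0,0],"rotation":[0,0,0],"claw":0},
  {"linear":[0,0,0],"rotation":[0,0,0],"claw":0},
  {"linear":[0,0,0],"rotation":[0,0,0],"claw":0},
  {"linear":[0,0,0],"rotation":[0,0,0],"claw":0},
])

```text
clock: 11.65
ee_pos: [0.6087, 0.1185, 0.3484]
eef_rot: [-0.702, -0.061, 0.707, -0.061]
force: [-0.1, -0.1, -0.2]
finger_gap: -0.0003
```

```bash
python3 tr.py;  python3 - <<'E'
from h import *
im=camera('wrist');a=im[:,:,::-1]
cv2.imwrite("pics/w12.png",a)
for n in ('side','scene'):
    cv2.imwrite(f'pics/{n}10.png',camera(n)[:,:,::-1])
a=cv2.imread("pics/side10.png")[170:300,180:330]; b=cv2.imread("pics/scene10.png")[120:250,230:360]
cv2.imwrite("pics/ss10.png",np.hstack([cv2.resize(a,(450,390),interpolation=2),cv2.resize(b,(340,390),interpolation=2)]))
E
```

```text
t 11.65 tray x 2.25 y 5.64 base z 106.61 yaw -80.15 axis tilt (x,y) deg [-0.3531 -0.0008] F tray -0.11285603588806947 -0.12134761382588079 -0.16285169511561418 gap -0.3080539115244546 mom [ 0.0111 -0.0072  0.0286]
```

View pics/w12.png

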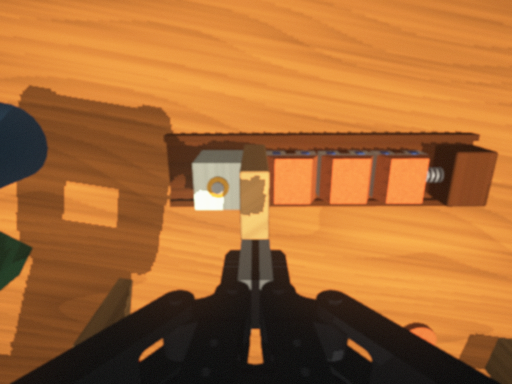

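View pics/ss10.png

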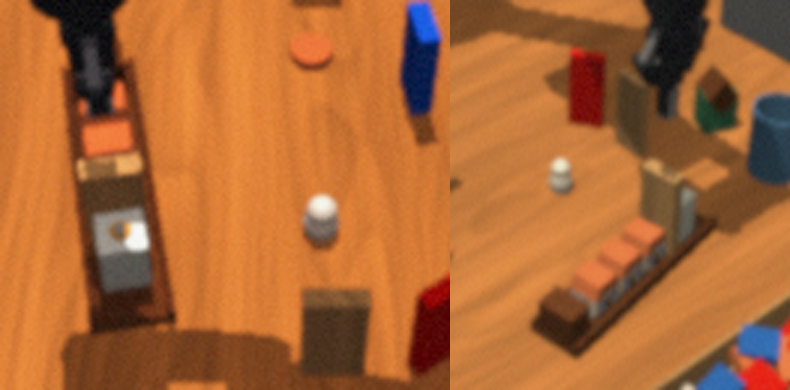

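move_arm([
  {"linear":[0.04,0,0],"rotation":[0,0,0],"claw":0},
  {"linear":[0.04,0,0],"rotation":[0,0,0],"claw":0},
  {"linear":[0.03,0,0],"rotation":[0,0.01,0],"claw":0},
  {"linear":[0.01,0,0],"rotation":[0,0,0],"claw":0},
  {"linear":[0,0,0],"rotation":[0,0,0],"claw":0},
])

```text
clock: 12.22
ee_pos: [0.6085, 0.1184, 0.284]
eef_rot: [-0.703, -0.061, 0.706, -0.061]
force: [-0.5, -0.2, 0.5]
finger_gap: 0.0001
```

```bash
python3 tr.py; python3 -c "
from h import *
print(tool()[0])"
```

```text
t 12.2167 tray x 1.95 y 5.57 base z 42.17 yaw -80.15 axis tilt (x,y) deg [-0.2386  0.0259] F tray -0.5605677133788468 -0.09820377187283873 0.49018396348147614 gap 0.11084828487767712 mom [-0.009   0.0223 -0.0461]
[0.6085 0.1184 0.284 ]
```

move_arm([
  {"linear":[0.002,0,0],"rotation":[0,0,0],"claw":0},
  {"linear":[0.002,0,0],"rotation":[0,0,0],"claw":0},
])

```text
clock: 12.38
ee_pos: [0.6087, 0.1184, 0.2823]
eef_rot: [-0.703, -0.061, 0.706, -0.061]
force: [0.1, 0.1, 0.1]
finger_gap: -0.0001
```

```bash
python3 tr.py; python3 -c "
from h import *
print(tool()[0])"
```

```text
t 12.3833 tray x 2.19 y 5.53 base z 40.45 yaw -80.16 axis tilt (x,y) deg [-0.2586  0.029 ] F tray 0.10191644746138538 0.040638016273403924 0.08975239901662466 gap -0.055673451921491944 mom [-0.0614  0.0009 -0.0266]
[0.6087 0.1184 0.2823]
```

move_arm([
  {"linear":[0.002,0,0],"rotation":[0,0,0],"claw":0},
  {"linear":[0.002,0,0],"rotation":[0,0,0],"claw":0},
])

```text
clock: 12.55
ee_pos: [0.6089, 0.1184, 0.2815]
eef_rot: [-0.704, -0.061, 0.705, -0.061]
force: [-1.8, 0.1, 6.3]
finger_gap: 0.0001
```

```bash
python3 tr.py; python3 -c "
from h import *
print(tool()[0])"
```

```text
t 12.55 tray x 2.42 y 5.51 base z 39.73 yaw -80.15 axis tilt (x,y) deg [-0.1308  0.0071] F tray -1.7914742734197369 0.3655212329683402 6.341673070469096 gap 0.09480270122462295 mom [-0.0827  0.2711  0.0091]
[0.6089 0.1184 0.2815]
```

The closed fingertips met the slab's top at z = 0.2815 − 0.1734 = 0.108 m with 6 N. That is exactly 8 + 100 mm, so the slab is on the floor. I'll withdraw and take a last look.

move_arm([
  {"linear":[-0.03,0,0],"rotation":[0,0,0],"claw":0},
  {"linear":[-0.05,0,0],"rotation":[0,0,0],"claw":0},
  {"linear":[-0.05,-0.01,0.04],"rotation":[0,0,0],"claw":0},
  {"linear":[-0.02,-0.01,0.06],"rotation":[0,0,0],"claw":0},
  {"linear":[0,0,0.05],"rotation":[0,0,0],"claw":0},
  {"linear":[0,0,0],"rotation":[0,0,0],"claw":0},
  {"linear":[0,0,0],"rotation":[0,0,0],"claw":0},
])

```text
clock: 13.13
ee_pos: [0.5309, 0.1154, 0.3628]
eef_rot: [0.706, 0.06, -0.703, 0.061]
force: [0.7, 0.5, 0.6]
finger_gap: -0.0001
```

```bash
python3 - <<'E'
from h import *
import pickle
m=camera_model('wrist');pickle.dump((m,)+(tool()[0],tool()[1].as_matrix()),open('w13.pkl','wb'))
im=camera('wrist');a=im[:,:,::-1]
cv2.imwrite("pics/w13.png",a)
for n in ('side','scene'):
    cv2.imwrite(f'pics/{n}13.png',camera(n)[:,:,::-1])
cv2.imwrite("pics/w13c.png",cv2.resize(a[60:200,130:400],None,fx=2.9,fy=2.9,interpolation=2))
print(sense()['clock'],tool()[0])
E
```

```text
13.2833 [0.5319 0.1153 0.3617]
```

View pics/w13.png

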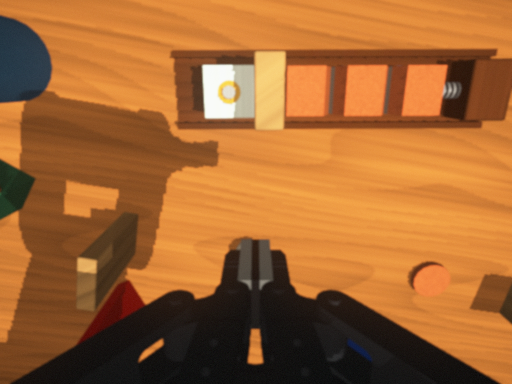

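View pics/side13.png

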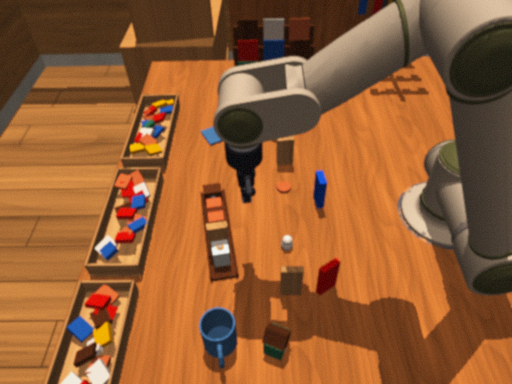

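View pics/scene13.png

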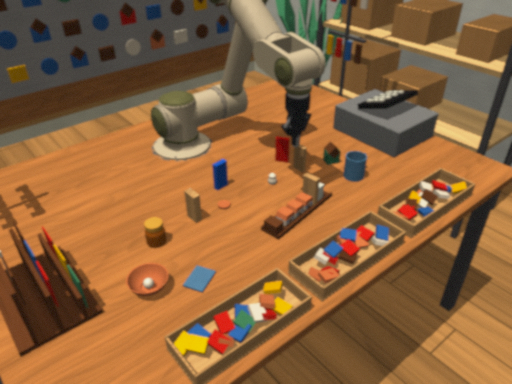

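```bash
python3 - <<'E'
from h import *
import pickle
m,p,R=pickle.load(open('w13.pkl','rb'))
ey=np.array([-np.sin(.1728),np.cos(.1728)])
Y=lambda u,v,z:ray(m,u,v,z)[:2]@ey*1e3
b=(Y(202,65,.06)+Y(205,119,.06))/2-56  # block far edge at g+40=56
print('block right edge',Y(254,66,.06)-b)
print('slab top',Y(254.5,51,.108)-b,Y(285,51,.108)-b)
for k,(l,r) in enumerate([(288,328),(346,387),(404,446)]): print(k,Y(l,92,.047)-b,'rest',-7-48*k,Y(r,92,.047)-b,'rest~',-41-48*k)
E
```

```text
block right edge 15.873767529378195
slab top 15.486549759350144 -3.7564327066633014
0 -12.327976471302991 rest -7 -45.60517401973894 rest~ -41
1 -60.58399921908224 rest -55 -94.7119069728076 rest~ -89
2 -108.86636533531887 rest -103 -143.84591529841452 rest~ -137
```

View pics/w13c.png

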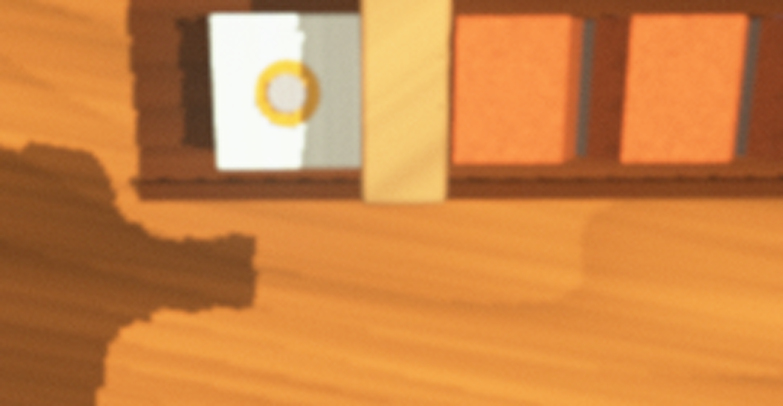

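The last view shows the slab upright and parallel in the gap at (270,90). It is flush against the block, and the row is pushed back about 4–5 mm. The other two spacers and the bystanders haven't moved. Handing in.

```bash
python3 -c "
from cell import *
print(sign_off(), sense()['clock'])"
```

```text
the job is handed in; nothing more can be done
the job is handed in; nothing more can be done
```

The 20 mm spacer now stands snugly in the gap, released and fully down on the tray floor. I handed the job in at about 13 s. The camera put the gap at about 16.0 mm (±0.2–0.5), so only the 20 mm spacer would hold the row pushed back. That was the only one I tried.

- **Insertion:** The spacer's thickness read 19.6 mm in the fingers. Wedging past the roof slope, I read at most about 2.5 N. I pressed it onto the floor with 16 N before letting go.
- **Seating:** After release, closed fingertips met its top at 108 mm (8 mm floor + 100 mm spacer) with 6 N.
- **Row:** The last pictures show the spacer upright, with its sides at about y = 15.5 and −3.8 mm. The roof edges look 4.6–6.8 mm back. The spacer's fit implies about 4 mm, and the hard stop is at 5 mm. I take the excess as camera scale error, since it grows along the row.
- **Everything else:** The thin and thick spacers were never touched and stand on the counter clear of the tray. I saw no change in the other goods.

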